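# Shake the marbles out over the parted tray

### The arm

A 6-joint arm with a two-finger parallel gripper is mounted at the origin on the work surface. World frame = base frame: x ahead of the robot, y to its left, z up, the work surface at z = 0. Lengths are in m, angles in rad, forces in N, time in s.
With the tool pointing down it reaches from about 0.25 to 0.775 m from the base axis. Payload 4 kg.
Tool frame: the origin (TCP) lies on the centre line of the jaws, within the pads' length; the fingertips stand 14 mm ahead of it and the grasp point (between the pads) lies 5 mm behind it (robot.tcp_to_tips is the distance from the TCP to the fingertips, in m); z points along the fingers, y is the line along which they close (so a half turn about z gives the same grasp; the last joint's range is limited). The gripper opens to 94 mm and grips with 3 to 60 N. Pads are 16 mm wide; open, the fingers measure 119 mm over their backs; the gripper's body (75 mm by 177 mm) begins 78 mm behind the grasp point.
Start: joints at [1.205, 0.087, 1.371, -0, 1.684, -0.103], TCP at [0.143, 0.531, 0.22] pointing down, gripper open.
Joint ranges: [-3.1, 3.1], [-0.76, 2.03], [0.27, 2.55], [-1.08, 4.22], [0.17, 2.65], [-2.57, 2.57]. Speed limits (rad/s): [2.79, 2.79, 3.14, 3.14, 3.14, 3.14].

### API

Orientations are given as [roll, pitch, yaw] about the fixed x, y, z axes, in that order (R = Rz(yaw) Ry(pitch) Rx(roll)).
In Python, from bench import robot gives the robot as it stands.
- The arm moves only by the tool carry_out, never from a script. Its argument "increments" is a list of rows, each a list of 3 entries, a list of its own where there are three numbers: the closure in counts, from 0 (fully open) to 255 (shut), then the shift along the tool's x, y, z in mm, then the turn about the tool's z in degrees. In form: [[fingers, [dx, dy, dz], twist], ...]. A call has 1 to 8 rows; each row shifts and turns the commanded pose from where the row before left it, along the tool's axes as they then stand; what a row does not reach is not made up. A row lasts 1/10 s, in which the tool goes at most 50 mm and 8.59 degrees, less where a joint would pass 70% of its speed; a pose out of reach is approached as far as the arm can. A call with a gripper value outside its range is refused whole. The fingers move at their own pace and stop on an object; the grip force is fixed at half the most. Time passes only in rows, so rows that do not move let the fingers close. It gives the time, the measured TCP pose, the force, the opening and the grip force at its end, in the units of the state.
- robot.get_obs(): the state, without advancing time (a new reading comes with each control period).
- robot.snapshot(name): name is "side" or "top" or "wrist"; returns the picture (480x640x3 uint8, blue, green, red); there is no depth.
- robot.get_calibration(name): a dict with "vfov" (degrees; the focal length in pixels is half the picture's height over the tangent of half this angle, whatever the lens; pixels are square), "cx", "cy" (the principal point, pixels), "k1" (the pictures are not rectified: a ray, as slopes to the right and down, at radius r is drawn at 1 + k1 r^2 times it, then the intrinsics apply), "T" (4x4, takes a point from camera to world coordinates). Camera axes: x right, y down, z forward; pixel columns grow to the right and rows downward; lengths in m; the calibration is good to about 2 mm. A picture is of the moment at which its call begins: read the wrist's pose just before it. get_calibration takes no time and is no camera call; for the wrist camera it gives the pose at the moment of the call.
- robot.close_job(): hands the job in; it is judged then, once.
The state is a dict: "time": time; "joint_positions": joint angles; "qvel": joint speeds; "joint_torque": joint torques, N m; "tool_pos": TCP position; "ee_rot": TCP orientation; "wrist_force": force on the tool from outside, world axes, zero at the start; "wrist_torque": the same for the moment, N m; "width": finger opening in m; "finger_force": force on a finger pad.
Only numpy, scipy, OpenCV 4.12 (cv2) and the standard library are available. Lean on these libraries where they do the work, as an engineer would, in place of code of your own. Each camera call takes 0.05 s, during which the arm holds its last target. There are 200 camera calls.

### The job

Pick up the wooden scoop of marbles by its upright grip and shake the six marbles out of it over the tray with the partition, spread evenly so that all six end up in the tray with at least two in each half. Then stand the empty scoop upright on the desk again and let go. Do not handle the marbles with the fingers.

Things in the scene. Friction and masses are not known exactly. Their poses are not given: they have to be found in the camera images.
- scoop: Wooden scoop holding the marbles, standing on the desk: 127 mm long, 56 wide, 0.18 kg. x points to its open mouth, y across, z up; origin on its underside below the bowl's lowest point. Bowl: open-topped trough 46 mm wide inside, walls 46 mm high, floor an 80 mm radius arc rising to the lip. Held level it keeps the marbles in.
- scoop_grip (a point): Where to pinch the scoop: on its grip, a solid upright wooden block at the rear end, 32 mm along the scoop's x, 22 mm thick across its y (pinch across y), from the desk up to 80 mm. The point is the block's middle, 58 mm above the scoop's underside and 58 mm behind its origin (scoop frame -58, 0, 58 mm). Axes as the scoop's.
- scoop_lip (a point): Middle of the lip over which marbles leave the scoop's open mouth: 53 mm ahead of the scoop's origin and 25 mm above its underside (scoop frame 53, 0, 25 mm). When the scoop is tipped slowly mouth-down about its y, two or three marbles have rolled out by 32 degrees, about four by 37, all by 45. Tipping back stops them. Axes as the scoop's.
- tray: Shallow open wooden tray fixed to the desk, one partition across its middle making two equal halves (the plain tray is another thing). 150 mm (x) by 210 mm (y), rim and partition 30 mm high, walls 7 mm, floor 5 mm thick. Origin: centre of its underside, on the desk. The 6 mm partition runs along the tray's x at y = 0; the halves, 136 by 95 mm inside, are centred at y = +50 and -50 mm.
- marble1: One of the six identical clear green glass marbles, 20 mm diameter, 10 g, origin at its centre (so it lies 10 mm above what it rests on). At the start all six lie in the scoop's bowl, in rows of two.
- marble2: One of the six identical clear green glass marbles, 20 mm diameter, 10 g, origin at its centre (so it lies 10 mm above what it rests on). At the start all six lie in the scoop's bowl, in rows of two.
- marble3: One of the six identical clear green glass marbles, 20 mm diameter, 10 g, origin at its centre (so it lies 10 mm above what it rests on). At the start all six lie in the scoop's bowl, in rows of two.
- marble4: One of the six identical clear green glass marbles, 20 mm diameter, 10 g, origin at its centre (so it lies 10 mm above what it rests on). At the start all six lie in the scoop's bowl, in rows of two.
- marble5: One of the six identical clear green glass marbles, 20 mm diameter, 10 g, origin at its centre (so it lies 10 mm above what it rests on). At the start all six lie in the scoop's bowl, in rows of two.
- marble6: One of the six identical clear green glass marbles, 20 mm diameter, 10 g, origin at its centre (so it lies 10 mm above what it rests on). At the start all six lie in the scoop's bowl, in rows of two.

How it is judged:
On the way:
1. the scoop is lifted clear of the desk with all six marbles in it (height (world z) of scoop above 0.03 m and x of marble1 in the frame of scoop between -0.04 and 0.055 m and y of marble1 in the frame of scoop between -0.025 and 0.025 m and z of marble1 in the frame of scoop between 0 and 0.05 m and x of marble2 in the frame of scoop between -0.04 and 0.055 m and y of marble2 in the frame of scoop between -0.025 and 0.025 m and z of marble2 in the frame of scoop between 0 and 0.05 m and x of marble3 in the frame of scoop between -0.04 and 0.055 m and y of marble3 in the frame of scoop between -0.025 and 0.025 m and z of marble3 in the frame of scoop between 0 and 0.05 m and x of marble4 in the frame of scoop between -0.04 and 0.055 m and y of marble4 in the frame of scoop between -0.025 and 0.025 m and z of marble4 in the frame of scoop between 0 and 0.05 m and x of marble5 in the frame of scoop between -0.04 and 0.055 m and y of marble5 in the frame of scoop between -0.025 and 0.025 m and z of marble5 in the frame of scoop between 0 and 0.05 m and x of marble6 in the frame of scoop between -0.04 and 0.055 m and y of marble6 in the frame of scoop between -0.025 and 0.025 m and z of marble6 in the frame of scoop between 0 and 0.05 m), for 0.2 s.
At the end, for the whole second after the job is handed in: All six marbles lie in the parted tray (within its walls, centres less than 30 mm above the desk), at least two on each side of the partition; the scoop stands on the desk at rest, its underside within 12 mm of the desk top and upright within 10 degrees (x of marble1 in the frame of tray between -0.07 and 0.07 m and y of marble1 in the frame of tray between -0.1 and 0.1 m and z of marble1 in the frame of tray between 0 and 0.03 m and x of marble2 in the frame of tray between -0.07 and 0.07 m and y of marble2 in the frame of tray between -0.1 and 0.1 m and z of marble2 in the frame of tray between 0 and 0.03 m and x of marble3 in the frame of tray between -0.07 and 0.07 m and y of marble3 in the frame of tray between -0.1 and 0.1 m and z of marble3 in the frame of tray between 0 and 0.03 m and x of marble4 in the frame of tray between -0.07 and 0.07 m and y of marble4 in the frame of tray between -0.1 and 0.1 m and z of marble4 in the frame of tray between 0 and 0.03 m and x of marble5 in the frame of tray between -0.07 and 0.07 m and y of marble5 in the frame of tray between -0.1 and 0.1 m and z of marble5 in the frame of tray between 0 and 0.03 m and x of marble6 in the frame of tray between -0.07 and 0.07 m and y of marble6 in the frame of tray between -0.1 and 0.1 m and z of marble6 in the frame of tray between 0 and 0.03 m and (y of each of marble1, marble2 in the frame of tray above 0 m or y of each of marble1, marble3 in the frame of tray above 0 m or y of each of marble1, marble4 in the frame of tray above 0 m or y of each of marble1, marble5 in the frame of tray above 0 m or y of each of marble1, marble6 in the frame of tray above 0 m or y of each of marble2, marble3 in the frame of tray above 0 m or y of each of marble2, marble4 in the frame of tray above 0 m or y of each of marble2, marble5 in the frame of tray above 0 m or y of each of marble2, marble6 in the frame of tray above 0 m or y of each of marble3, marble4 in the frame of tray above 0 m or y of each of marble3, marble5 in the frame of tray above 0 m or y of each of marble3, marble6 in the frame of tray above 0 m or y of each of marble4, marble5 in the frame of tray above 0 m or y of each of marble4, marble6 in the frame of tray above 0 m or y of each of marble5, marble6 in the frame of tray above 0 m) and (y of each of marble1, marble2 in the frame of tray below 0 m or y of each of marble1, marble3 in the frame of tray below 0 m or y of each of marble1, marble4 in the frame of tray below 0 m or y of each of marble1, marble5 in the frame of tray below 0 m or y of each of marble1, marble6 in the frame of tray below 0 m or y of each of marble2, marble3 in the frame of tray below 0 m or y of each of marble2, marble4 in the frame of tray below 0 m or y of each of marble2, marble5 in the frame of tray below 0 m or y of each of marble2, marble6 in the frame of tray below 0 m or y of each of marble3, marble4 in the frame of tray below 0 m or y of each of marble3, marble5 in the frame of tray below 0 m or y of each of marble3, marble6 in the frame of tray below 0 m or y of each of marble4, marble5 in the frame of tray below 0 m or y of each of marble4, marble6 in the frame of tray below 0 m or y of each of marble5, marble6 in the frame of tray below 0 m) and height (world z) of scoop below 0.012 m and angle between scoop's own z axis and vertical below 0.175 rad and linear speed of scoop below 0.03 m/s); the robot touches nothing.
It fails at once if a finger presses on a marble with more than 1 N (contact force between the fingers and marble1 above 1 N or contact force between the fingers and marble2 above 1 N or contact force between the fingers and marble3 above 1 N or contact force between the fingers and marble4 above 1 N or contact force between the fingers and marble5 above 1 N or contact force between the fingers and marble6 above 1 N).
It also fails if it takes over 67 s, if anything falls off the work surface, if the arm or the gripper's body presses on something with over 40 N, if the wrist force passes 120 N, or if a joint passes its speed limit or range.

## Working session

There is one attempt and no reset: what is moved stays moved. The work goes in short steps, Python scripts to look and compute and a tool call to move; the robot and the scene stay as the last step left them, time stands still between calls to the robot, and variables do not carry over. Pictures are saved under pics/ and viewed, at most 10 in all, crops included, and the job is handed in when it is done.

Besides the shell and the picture viewer there is one more tool, called after "Emit:" as name(argument=value, ...) on one line, values as JSON. carry_out: Moves the arm, as the interface text tells. Its arguments: {"type":"object","properties":{"increments":{"type":"array","items":{"type":"array"}}},"required":["increments"]}

```bash
mkdir -p pics; ls; cat > h.py <<'E'
import numpy as np, cv2
from bench import robot
def ray(cal,u,v):
    f=240/np.tan(np.radians(cal["vfov"])/2)
    K=np.array([[f,0,cal["cx"]],[0,f,cal["cy"]],[0,0,1.]])
    p=cv2.undistortPoints(np.array([[[u,v]]],float),K,np.array([cal["k1"],0,0,0]))[0,0]
    T=np.array(cal["T"]); return T[:3,3],T[:3,:3]@np.array([p[0],p[1],1.])
def onz(cal,u,v,z):
    o,d=ray(cal,u,v); return (o+d*(z-o[2])/d[2])[:2]
E
python3 - <<'E'
from h import *
a=robot.snapshot("top");b=robot.snapshot("side")
cv2.imwrite("pics/top0.png",a);cv2.imwrite("pics/side0.png",b)
for n in("top","side"):print(robot.get_calibration(n))
o=robot.get_obs();print(o)
E
```

```text
pics
{'vfov': 53.27536373987083, 'cx': 315.3353753673569, 'cy': 242.3764380810301, 'k1': 0.00367615788380359, 'T': array([[ 0.01154463, -0.9953476 ,  0.09565502,  0.5121167 ],
       [-0.99966245, -0.00926195,  0.02427338, -0.00870014],
       [-0.0232745 , -0.09590296, -0.99511855,  0.70592389],
       [ 0.        ,  0.        ,  0.        ,  1.        ]])}
{'vfov': 54.44675883369085, 'cx': 318.55967155069976, 'cy': 238.50479495543294, 'k1': -0.1158521265740773, 'T': array([[-8.70568051e-01, -2.95912176e-01,  3.93124984e-01,
         2.68222924e-01],
       [-4.92047613e-01,  5.24595791e-01, -6.94757801e-01,
         5.04488825e-01],
       [-6.44418870e-04, -7.98270155e-01, -6.02299215e-01,
         5.22865260e-01],
       [ 0.00000000e+00,  0.00000000e+00,  0.00000000e+00,
         1.00000000e+00]])}
{'time': 0.1, 'joint_positions': array([ 1.20488125e+00,  8.79008579e-02,  1.37205926e+00,  3.64173414e-06,
        1.68360924e+00, -1.03090843e-01]), 'qvel': array([ 0.00045766, -0.00074247, -0.00345291,  0.00072415,  0.00046926,
       -0.00130957]), 'joint_torque': array([ 1.91824460e-03, -3.41255808e+01, -3.03300297e+01,  7.19217723e-02,
        3.04205215e-02, -9.94445622e-05]), 'tool_pos': array([0.14272977, 0.53068675, 0.21843265]), 'ee_rot': array([-3.13962682e+00, -2.07019335e-04,  2.87876862e+00]), 'wrist_force': array([ 0.50197389,  0.18106677, -0.3815909 ]), 'wrist_torque': array([-0.00330437,  0.02367467,  0.0195117 ]), 'finger_force': 0.0, 'width': 0.09395272413790816}
```

View pics/top0.png

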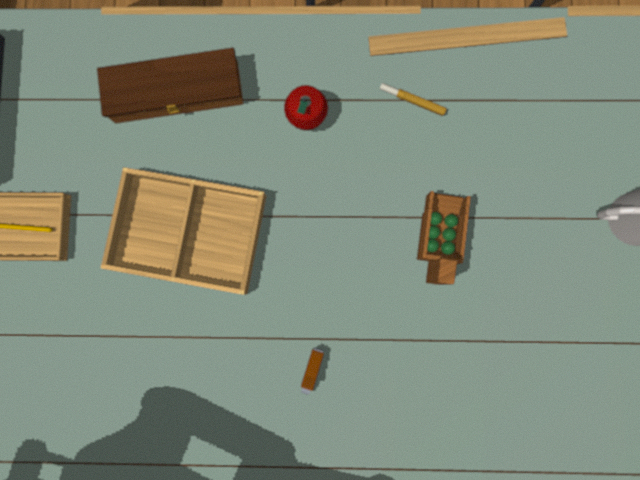

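View pics/side0.png

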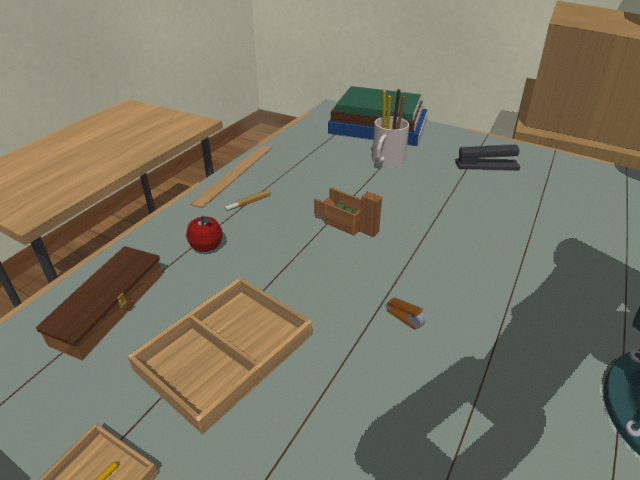

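The top view shows the scoop with its grip top near (441,272) and its mouth towards +x (up in the picture). The parted tray's rim corners are at about (125,170), (264,190), (247,293) and (103,267). I'm ignoring the plain tray at far left.

```bash
python3 - <<'E'
from h import *
c=robot.get_calibration("top")
P=[onz(c,*p,.03) for p in [(125,170),(264,190),(247,293),(103,267)]]
print("tray",np.round(P,3),np.mean(P,0).round(3)); 
a=onz(c,192,182,.03);b=onz(c,178,280,.03);print("partition",a,b,np.degrees(np.arctan2(*(a-b)[::-1])))
g=[onz(c,*p,.08) for p in [(429,260),(457,261),(454,284),(427,283)]];print("grip",np.round(g,3),np.mean(g,0))
l=onz(c,432,193,.05);r=onz(c,470,197,.05);l2=onz(c,419,259,.05);r2=onz(c,463,262,.05)
print(l,r,l2,r2,np.degrees(np.arctan2(*((l+r-l2-r2)[::-1]))))
E
```

```text
tray [[0.68  0.286]
 [0.652 0.083]
 [0.505 0.103]
 [0.539 0.31 ]] [0.594 0.195]
partition [0.66309817 0.18711267] [0.52168763 0.20193863] -5.985218168467667
grip [[ 0.551 -0.142]
 [ 0.55  -0.178]
 [ 0.52  -0.174]
 [ 0.521 -0.139]] [ 0.5352048  -0.15804662]
[ 0.64527197 -0.15330163] [ 0.64001979 -0.20533233] [ 0.55367607 -0.13458483] [ 0.55019187 -0.19415667] -9.356327728638144
```

Emit:
carry_out(increments=[[0,[-34,-35,0],0],[0,[-35,-35,0],0],[0,[-35,-36,0],0],[0,[-35,-36,0],0],[0,[-35,-36,0],0],[0,[-35,-36,0],0],[0,[-35,-36,0],0],[0,[-35,-36,0],0]])

```text
time: 0.9
tool_pos: [0.3376, 0.1817, 0.2192]
ee_rot: [3.141, 0.0, 2.879]
wrist_force: [0.7, -0.3, -0.5]
width: 0.0941
finger_force: 0.0
```

Emit:
carry_out(increments=[[0,[-35,-36,0],0],[0,[-35,-36,0],0],[0,[-35,-36,0],0],[0,[-35,-36,0],0],[0,[-35,-36,0],0],[0,[-35,-36,0],0],[0,[-35,-35,0],-6],[0,[0,0,0],0]])

```text
time: 1.7
tool_pos: [0.5093, -0.1261, 0.217]
ee_rot: [-3.141, -0.003, 2.979]
wrist_force: [-0.6, 1.0, -0.2]
width: 0.0941
finger_force: 0.0
```

```bash
python3 - <<'E'
from h import *
o=robot.get_obs();c=robot.get_calibration("wrist");a=robot.snapshot("wrist");cv2.imwrite("pics/w1.png",a)
print(o["time"],o["tool_pos"],o["ee_rot"],o["qvel"]);print(c)
E
```

```text
1.7 [ 0.50931506 -0.12611408  0.21700825] [-3.14050086e+00 -2.96323556e-03  2.97871251e+00] [ 0.06556038 -0.06395055  0.05381968  0.05425175  0.05836227  0.10383755]
{'vfov': 71.38705275599384, 'cx': 320.4872455487179, 'cy': 236.52340668079597, 'k1': -0.045325967698356964, 'T': array([[ 0.1616294 ,  0.9609344 ,  0.22467981,  0.44340614],
       [ 0.98684904, -0.15687305, -0.03898484, -0.11431807],
       [-0.00221567,  0.22802615, -0.97365249,  0.38459371],
       [ 0.        ,  0.        ,  0.        ,  1.        ]])}
```

View pics/w1.png

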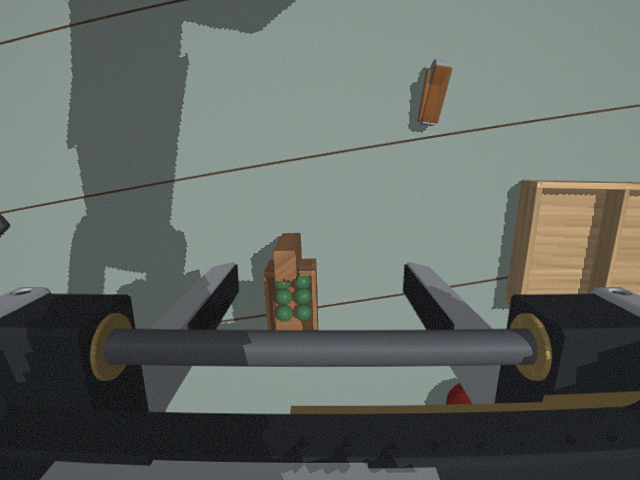

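The wrist view shows the scoop at about (291,285), with the grip around (288,257) and the marbles just below it at (275-312, 275-320). I'll enlarge it for the grip's top face.

```bash
python3 - <<'E'
import cv2
a=cv2.imread("pics/w1.png")[220:340,230:350];cv2.imwrite("pics/w1c.png",cv2.resize(a,(600,600),interpolation=cv2.INTER_CUBIC))
E
```

```text
(no output)
```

View pics/w1c.png

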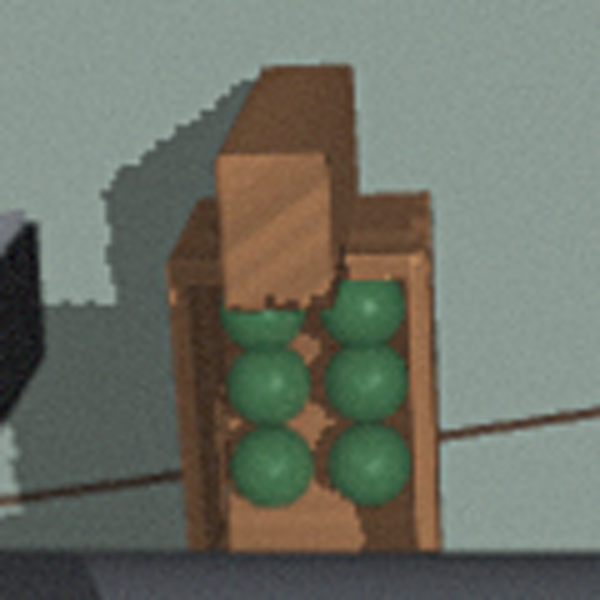

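The crop shows the grip's top face with corners (218,157), (328,152), (334,298) and (224,306). I'll project those at z = 0.08.

```bash
cat >> h.py <<'E'
def totool(d,yaw):  # world xy displacement -> tool xy (mm), tool pointing down
    return 1000*np.array([d[0]*np.cos(yaw)+d[1]*np.sin(yaw), d[0]*np.sin(yaw)-d[1]*np.cos(yaw)])
E
python3 - <<'E'
from h import *
c=robot.get_calibration("wrist");o=robot.get_obs();print(o["tool_pos"])
P=np.array([onz(c,230+u/5,220+v/5,.08) for u,v in [(218,157),(328,152),(334,298),(224,306)]])
print(P.round(4),P.mean(0))
d=(P[2]+P[3]-P[0]-P[1]);print(np.degrees(np.arctan2(d[1],d[0])),np.linalg.norm(d)/2,np.linalg.norm(P[1]-P[0]))
Q=[onz(c,230+u/5,220+v/5,.046) for u,v in [(172,290),(195,545),(418,255),(437,545)]]
for i,j in((0,1),(2,3)):
    e=Q[j]-Q[i];print(np.degrees(np.arctan2(e[1],e[0])))
print(totool(P.mean(0)-o["tool_pos"][:2],o["ee_rot"][2]))
E
```

```text
[ 0.50830435 -0.12354977  0.21752328]
[[ 0.5199 -0.1699]
 [ 0.5223 -0.1491]
 [ 0.5513 -0.1532]
 [ 0.5495 -0.1746]] [ 0.53576721 -0.16173409]
-8.487523172540378 0.029665338953709722 0.02093034929922334
-6.755463219609499
-6.013459227538022
[-33.28085522 -33.23607037]
```

Emit:
carry_out(increments=[[0,[-17,-17,0],1],[0,[-16,-16,20],0],[0,[0,0,40],0],[0,[0,0,40],0],[0,[0,0,0],0],[0,[0,0,0],0]])

```text
time: 2.35
tool_pos: [0.5347, -0.1582, 0.1197]
ee_rot: [3.141, -0.001, 2.967]
wrist_force: [-0.8, 0.4, 0.8]
width: 0.0942
finger_force: 0.0
```

```bash
python3 - <<'E'
from h import *
c=robot.get_calibration("wrist");a=robot.snapshot("wrist");o=robot.get_obs()
print(o["tool_pos"],o["ee_rot"],totool(np.array([.5358,-.1617])-o["tool_pos"][:2],o["ee_rot"][2]))
cv2.imwrite("pics/w2.png",a)
E
```

```text
[ 0.53598943 -0.15880068  0.12157707] [-3.14127542e+00  2.63091274e-03  2.96692909e+00] [-0.31728965 -2.88812855]
```

View pics/w2.png

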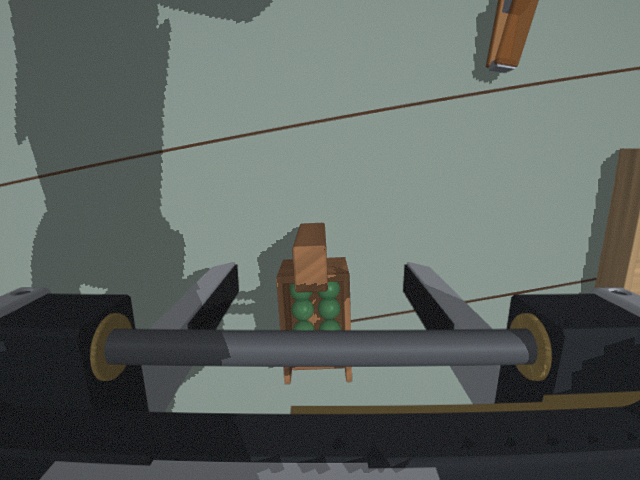

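The grip's top face is centred at about (311,265) and the jaws at about 321, so I need roughly 5 mm more along tool -y. Then descend and close.

Emit:
carry_out(increments=[[0,[1,-5,0],0],[0,[0,0,34],0],[0,[0,0,34],0],[0,[0,0,0],0],[190,[0,0,0],0],[255,[0,0,0],0],[255,[0,0,0],0],[255,[0,0,0],0]])

```text
time: 3.2
tool_pos: [0.5345, -0.1646, 0.0533]
ee_rot: [-3.141, 0.003, 2.966]
wrist_force: [-0.5, -0.1, 0.1]
width: 0.0652
finger_force: 0.0
```

Emit:
carry_out(increments=[[255,[0,0,0],0],[255,[0,0,0],0]])

```text
time: 3.4
tool_pos: [0.5336, -0.1642, 0.0518]
ee_rot: [-3.142, 0.001, 2.966]
wrist_force: [0.1, -0.3, -0.7]
width: 0.0499
finger_force: 0.0
```

Emit:
carry_out(increments=[[255,[0,0,0],0],[255,[0,0,0],0],[255,[0,0,0],0],[255,[0,0,0],0],[255,[0,0,0],0],[255,[0,0,0],0]])

```text
time: 4.0
tool_pos: [0.5333, -0.1641, 0.0513]
ee_rot: [3.142, -0.0, 2.966]
wrist_force: [-0.6, -0.1, -0.2]
width: 0.0217
finger_force: 29.7
```

Emit:
carry_out(increments=[[255,[0,0,-3],0],[255,[0,0,-5],0],[255,[0,0,-8],0],[255,[0,0,-8],0],[255,[0,0,-8],0],[255,[0,0,-5],0],[255,[0,0,-3],0],[255,[0,0,0],0]])

```text
time: 4.8
tool_pos: [0.5337, -0.1643, 0.0922]
ee_rot: [-3.141, 0.001, 2.966]
wrist_force: [0.4, 0.1, -2.4]
width: 0.0219
finger_force: 29.7
```

```bash
python3 - <<'E'
from h import *
a=robot.snapshot("side");w=robot.snapshot("wrist")
A=cv2.resize(a[150:290,270:430],(400,350));W=cv2.resize(w[200:400,200:440],(400,350));cv2.imwrite("pics/s3.png",np.hstack([A,W]))
E
```

```text
(no output)
```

View pics/s3.png

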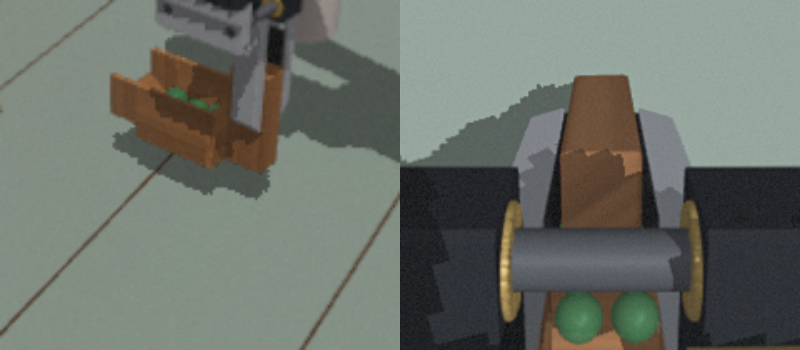

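The scoop is held level about 40 mm up, with marbles visible in the bowl and no slip. Before carrying it over, I'll refine the partition line and the tray edges from pixel profiles.

```bash
python3 - <<'E'
import cv2,numpy as np
a=cv2.imread("pics/top0.png");g=cv2.cvtColor(a,cv2.COLOR_BGR2GRAY).astype(int)
for r in (200,230,265):
    print(r,"part from 170:",g[r-1:r+2,170:202].mean(0).astype(int))
print("L230 from 100",g[229:232,100:126].mean(0).astype(int));print("R230 from 240",g[229:232,240:272].mean(0).astype(int))
for c in (150,225):
    print(c,"top from 165",g[165:195,c-1:c+2].mean(1).astype(int),"bot from 265",g[265:300,c-1:c+2].mean(1).astype(int))
E
```

```text
200 part from 170: [158 160 159 160 161 158 158 156 156 153 154 151 151 151 149 147 146 154
 161 153 130  86  70  67  69  73  78  79  84  86  83  84]
230 part from 170: [158 156 155 158 157 156 158 157 154 151 149 158 162 150 122  82  68  69
  70  76  81  84  85  87  83  86  96 111 130 149 154 153]
265 part from 170: [159 157 152 150 150 151 135 100  75  73  71  73  81  86  87  86  89  84
  84  86  98 118 144 152 152 149 150 156 157 159 158 160]
L230 from 100 [145 146 146 144 146 145 147 145 145 145 146 148 141 119  89  75  76  75
  74  76  79  81  88  90  89  89]
R230 from 240 [154 153 153 154 151 152 151 151 150 149 144 143 149 153 152 141 111  81
  71  78  81  81  84  82  84  81  81  80  89 108 137 146]
150 top from 165 [145 147 136 114  90  84 108 140 164 164 160 147 115 110 132 161 168 168
 162 157 159 161 159 156 148 141 138 142 145 151] bot from 265 [155 115  93  93  93  93  93 119 160 176 174 164 150 148 145 147 147 146
 147 147 144 148 147 145 148 146 146 145 147 146 147 147 147 148 146]
225 top from 165 [147 143 146 146 147 147 145 146 146 147 145 147 147 147 145 142 130 101
  81  99 133 165 178 180 165 125 109 132 167 174] bot from 265 [169 166 166 168 166 163 155 151 151 153 155 156 156 151 133 110  93  89
  90  91  92 122 163 180 183 177 161 150 147 144 148 147 148 146 145]
```

```bash
python3 - <<'E'
from h import *
c=robot.get_calibration("top")
p=np.array([onz(c,u,v,.03) for u,v in((190.5,200),(184.4,230),(177,265))])
d=p[0]-p[2];th=np.arctan2(d[1],d[0]);print("part edge",p.round(4),np.degrees(th))
L=onz(c,113.6,230,.03);R=onz(c,256.3,230,.03)
e=np.array([-np.sin(th),np.cos(th)])
print("partition centre offset coord",p@e+.003,"from walls L inner-98:",L@e-.098,"R outer+105:",R@e+.105)
x=np.array([np.cos(th),np.sin(th)])
far=[onz(c,150,173.5,.03),onz(c,225,187.5,.03)];near=[onz(c,150,274.5,.03),onz(c,225,288,.03)]
print("far rim mid",[q@x for q in far],"near rim mid",[q@x for q in near])
E
```

```text
part edge [[0.6367 0.1883]
 [0.5931 0.1955]
 [0.5429 0.2042]] -9.607846163367466
partition centre offset coord [0.29496133 0.29477918 0.29496133] from walls L inner-98: 0.29449891359541913 R outer+105: 0.2951195239918203
far rim mid [np.float64(0.6242252184576028), np.float64(0.622963013882875)] near rim mid [np.float64(0.48117983805057846), np.float64(0.4815119033627165)]
```

Emit:
carry_out(increments=[[255,[3,6,-4],-0.5],[255,[6,12,-4],0],[255,[9,18,0],0],[255,[9,18,0],0],[255,[9,18,0],0],[255,[9,18,0],0],[255,[9,19,0],0],[255,[9,19,0],0]])

```text
time: 5.7
tool_pos: [0.4914, -0.025, 0.0995]
ee_rot: [3.141, -0.0, 2.976]
wrist_force: [0.8, 0.1, -2.7]
width: 0.0217
finger_force: 29.7
```

Emit:
carry_out(increments=[[255,[9,18,0],0],[255,[9,18,0],0],[255,[9,18,0],0],[255,[9,18,0],0],[255,[9,18,0],0],[255,[9,18,0],0],[255,[9,19,0],0],[255,[9,19,0],0]])

```text
time: 6.5
tool_pos: [0.4442, 0.1305, 0.0996]
ee_rot: [3.141, -0.0, 2.976]
wrist_force: [-0.1, -0.0, -1.4]
width: 0.0217
finger_force: 29.7
```

Emit:
carry_out(increments=[[255,[9,19,0],0],[255,[9,19,0],0],[255,[9,18,0],0],[255,[9,18,0],0],[255,[6,12,4],0],[255,[3,6,4],0],[255,[0,0,0],0],[255,[0,0,0],0]])

```text
time: 7.3
tool_pos: [0.4164, 0.2264, 0.0911]
ee_rot: [-3.141, -0.0, 2.975]
wrist_force: [0.5, -0.1, -3.0]
width: 0.0218
finger_force: 29.7
```

```bash
cat >> h.py <<'E'
TC=np.array([.5941,.1986]);TH=np.radians(-9.6)
def state():
    o=robot.get_obs();p=o["tool_pos"];d=p[:2]-TC
    x=np.array([np.cos(TH),np.sin(TH)]);y=np.array([-x[1],x[0]])
    l=d+.111*np.array([-np.cos(o["ee_rot"][2]),-np.sin(o["ee_rot"][2])])
    print("t",o["time"],"z",p[2].round(4),"grip in tray",(d@x).round(4),(d@y).round(4),"lip",(l@x).round(4),(l@y).round(4),"yaw",np.degrees(o["ee_rot"][2]),"to yaw of tray axis",o["width"])
def green(name="top"):
    a=robot.snapshot(name);h=cv2.cvtColor(a,cv2.COLOR_BGR2HSV)
    m=cv2.inRange(h,(45,90,30),(90,255,255));n,_,s,c=cv2.connectedComponentsWithStats(m)
    k=robot.get_calibration(name);x=np.array([np.cos(TH),np.sin(TH)]);y=np.array([-x[1],x[0]])
    for i in range(1,n):
        if s[i,4]>12:
            q=onz(k,*c[i],.015)-TC;print(name,c[i].round(),"area",s[i,4],"tray xy if on floor",(q@x).round(3),(q@y).round(3))
    return a
E
python3 - <<'E'
from h import *
state();a=green("top");b=green("side")
E
```

```text
t 7.3 z 0.0911 grip in tray -0.1798 -0.0023 lip -0.0688 -0.0022 yaw 170.44819938586724 to yaw of tray axis 0.021822164922769678
top [302. 106.] area 63 tray xy if on floor 0.214 -0.135
top [157. 312.] area 923 tray xy if on floor -0.124 0.017
top [  6. 354.] area 19 tray xy if on floor -0.22 0.219
top [  1. 357.] area 13 tray xy if on floor -0.225 0.225
top [ 14. 360.] area 40 tray xy if on floor -0.226 0.205
top [ 35. 361.] area 14 tray xy if on floor -0.222 0.176
top [ 49. 369.] area 61 tray xy if on floor -0.23 0.152
top [ 60. 364.] area 18 tray xy if on floor -0.221 0.139
top [ 33. 366.] area 17 tray xy if on floor -0.23 0.177
top [ 25. 367.] area 14 tray xy if on floor -0.234 0.188
top [ 39. 371.] area 16 tray xy if on floor -0.235 0.167
top [ 55. 373.] area 16 tray xy if on floor -0.234 0.143
top [ 66. 375.] area 45 tray xy if on floor -0.233 0.126
top [ 78. 379.] area 15 tray xy if on floor -0.235 0.109
top [ 38. 382.] area 18 tray xy if on floor -0.25 0.165
top [ 76. 384.] area 21 tray xy if on floor -0.243 0.11
top [ 61. 399.] area 258 tray xy if on floor -0.268 0.126
top [ 
[... 379 characters left out ...]
 -0.293 0.137
top [ 75. 416.] area 19 tray xy if on floor -0.287 0.101
top [ 70. 426.] area 13 tray xy if on floor -0.301 0.105
top [ 49. 450.] area 82 tray xy if on floor -0.338 0.126
top [ 35. 468.] area 60 tray xy if on floor -0.366 0.14
top [ 45. 471.] area 66 tray xy if on floor -0.367 0.125
top [  9. 474.] area 51 tray xy if on floor -0.381 0.174
top [ 26. 475.] area 30 tray xy if on floor -0.377 0.151
top [ 58. 475.] area 14 tray xy if on floor -0.369 0.106
top [ 32. 478.] area 13 tray xy if on floor -0.38 0.142
side [205. 221.] area 18 tray xy if on floor 0.257 -0.183
side [612. 386.] area 13 tray xy if on floor -0.458 -0.268
side [624. 415.] area 19 tray xy if on floor -0.484 -0.231
```

All six marbles are still in the bowl. The lip is at tray x = -69 mm, centred on the partition to about 2 mm. First, a moderate shake.

Emit:
carry_out(increments=[[255,[0,2,0],0],[255,[-10,0,0],0],[255,[-20,0,0],0],[255,[-30,0,0],0],[255,[-38,0,0],0],[255,[38,0,0],0],[255,[20,0,0],0],[255,[0,0,0],0]])

```text
time: 8.2
tool_pos: [0.4555, 0.2219, 0.0905]
ee_rot: [-3.141, -0.002, 2.975]
wrist_force: [0.8, 0.0, -2.3]
width: 0.0217
finger_force: 29.8
```

```bash
sed -i 's/if s\[i,4\]>12:/if s[i,4]>12 and np.all(np.abs((onz(k,*c[i],.015)-TC))<.2):/' h.py
python3 - <<'E'
from h import *
state();a=green("top");b=green("side");cv2.imwrite("pics/t4.png",a);cv2.imwrite("pics/s4.png",b)
E
```

```text
t 8.2 z 0.0905 grip in tray -0.1405 -0.0002 lip -0.0295 -0.0 yaw 170.46473199312777 to yaw of tray axis 0.021733040016864096
top [302. 106.] area 63 tray xy if on floor 0.214 -0.135
top [166. 233.] area 110 tray xy if on floor -0.009 0.027
top [203. 238.] area 117 tray xy if on floor -0.006 -0.028
top [161. 291.] area 569 tray xy if on floor -0.092 0.017
top [ 45. 312.] area 26 tray xy if on floor -0.152 0.177
top [ 64. 319.] area 60 tray xy if on floor -0.157 0.148
top [ 54. 324.] area 41 tray xy if on floor -0.167 0.16
top [ 79. 324.] area 42 tray xy if on floor -0.161 0.125
top [ 62. 345.] area 113 tray xy if on floor -0.194 0.141
top [ 84. 332.] area 16 tray xy if on floor -0.17 0.115
top [ 70. 335.] area 32 tray xy if on floor -0.177 0.133
top [ 80. 341.] area 74 tray xy if on floor -0.184 0.117
top [ 85. 350.] area 36 tray xy if on floor -0.195 0.107
top [ 76. 356.] area 16 tray xy if on floor -0.205 0.118
top [ 86. 360.] area 40 tray xy if on floor -0.208 0.102
top [ 73. 364.] area 28 tray xy if on floor -0.217 0.12
side [272. 357.] area 47 tray xy if on floor -0.068 -0.027
side [205. 364.] area 141 tray xy if on floor -0.006 0.04
```

One marble has landed in each half near x = 0, and four remain in the scoop. Going back gently and repeating.

Emit:
carry_out(increments=[[255,[8,0,0],0],[255,[12,0,0],0],[255,[12,0,0],0],[255,[8,0,0],0],[255,[0,0,0],0],[255,[0,0,0],0],[255,[0,0,0],0],[255,[0,0,0],0]])

```text
time: 9.1
tool_pos: [0.4174, 0.2286, 0.0915]
ee_rot: [3.141, 0.0, 2.975]
wrist_force: [-0.4, 0.2, -2.3]
width: 0.0216
finger_force: 29.8
```

Emit:
carry_out(increments=[[255,[0,0,0],0],[255,[-10,0,0],0],[255,[-20,0,0],0],[255,[-30,0,0],0],[255,[-40,0,0],0],[255,[40,0,0],0],[255,[20,0,0],0],[255,[0,0,0],0]])

```text
time: 9.9
tool_pos: [0.4553, 0.2221, 0.0901]
ee_rot: [-3.14, -0.003, 2.976]
wrist_force: [0.4, -0.2, -1.6]
width: 0.022
finger_force: 29.8
```

```bash
sed -i 's/TC))<.2)/TC))<.12)/' h.py
python3 - <<'E'
from h import *
state();a=green("top");b=green("side");cv2.imwrite("pics/t5.png",a);cv2.imwrite("pics/s5.png",b)
E
```

```text
t 9.9 z 0.0901 grip in tray -0.1407 -0.0 lip -0.0297 0.0002 yaw 170.4917397040137 to yaw of tray axis 0.02203373519553799
top [127. 216.] area 129 tray xy if on floor 0.006 0.089
top [244. 234.] area 106 tray xy if on floor 0.01 -0.086
top [161. 292.] area 550 tray xy if on floor -0.095 0.016
side [272. 358.] area 50 tray xy if on floor -0.068 -0.026
side [170. 382.] area 129 tray xy if on floor 0.007 0.088
```

No more marbles came out, and the first two have rolled to the outer walls (y = ±88 mm). Going stronger.

Emit:
carry_out(increments=[[255,[8,0,0],0],[255,[12,0,0],0],[255,[14,0,0],0],[255,[12,0,0],0],[255,[9,0,0],0],[255,[0,0,0],0],[255,[0,0,0],0],[255,[0,0,0],0]])

```text
time: 10.8
tool_pos: [0.4026, 0.2312, 0.0917]
ee_rot: [3.141, 0.001, 2.975]
wrist_force: [-0.8, -0.6, -1.7]
width: 0.0219
finger_force: 29.8
```

Emit:
carry_out(increments=[[255,[0,0,0],0],[255,[-12,0,0],0],[255,[-24,0,0],0],[255,[-36,0,0],0],[255,[-46,0,0],0],[255,[46,0,0],0],[255,[20,0,0],0],[255,[0,0,0],0]])

```text
time: 11.6
tool_pos: [0.4526, 0.2224, 0.0896]
ee_rot: [-3.14, -0.004, 2.975]
wrist_force: [-0.3, -0.7, -1.3]
width: 0.0218
finger_force: 29.9
```

```bash
python3 - <<'E'
from h import *
state();a=green("top");b=green("side");cv2.imwrite("pics/t6.png",a);cv2.imwrite("pics/s6.png",b)
E
```

```text
t 11.6 z 0.0896 grip in tray -0.1435 -0.0001 lip -0.0325 0.0 yaw 170.4782400937772 to yaw of tray axis 0.021842718057823077
top [127. 216.] area 129 tray xy if on floor 0.006 0.089
top [244. 234.] area 104 tray xy if on floor 0.01 -0.086
top [161. 296.] area 531 tray xy if on floor -0.1 0.015
side [274. 359.] area 38 tray xy if on floor -0.071 -0.027
side [170. 382.] area 131 tray xy if on floor 0.007 0.088
```

```bash
python3 - <<'E'
import cv2,numpy as np
A=cv2.imread("pics/s6.png")[250:450,130:390];B=cv2.imread("pics/t6.png")[200:350,100:295]
cv2.imwrite("pics/v6.png",np.hstack([cv2.resize(A,(400,308)),cv2.resize(B,(400,308))]))
E
```

```text
(no output)
```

View pics/v6.png

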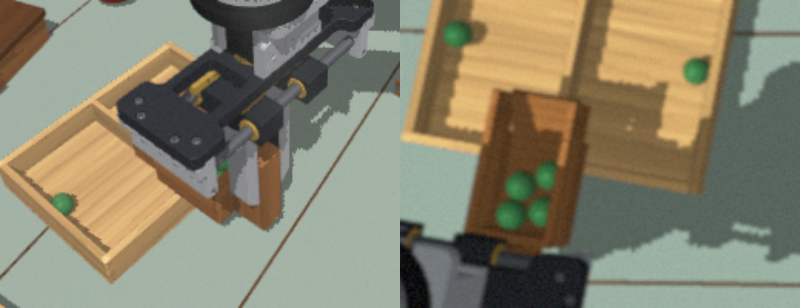

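Two marbles are in the tray, one per half, and four are in the rear part of the bowl with the scoop still about level. I'll use a longer, faster stroke.

Emit:
carry_out(increments=[[255,[12,0,0],0],[255,[22,0,0],0],[255,[25,0,0],0],[255,[25,0,0],0],[255,[25,0,0],0],[255,[18,0,0],0],[255,[10,0,0],0],[255,[0,0,0],0]])

```text
time: 12.5
tool_pos: [0.3179, 0.2455, 0.0921]
ee_rot: [3.14, 0.001, 2.976]
wrist_force: [0.4, 0.7, -2.1]
width: 0.0217
finger_force: 29.9
```

Emit:
carry_out(increments=[[255,[0,0,0],0],[255,[0,0,0],0],[255,[0,0,0],0],[255,[0,0,0],0]])

```text
time: 12.9
tool_pos: [0.3189, 0.2452, 0.0914]
ee_rot: [-3.141, -0.0, 2.974]
wrist_force: [-0.4, -0.6, -1.7]
width: 0.0216
finger_force: 29.9
```

Emit:
carry_out(increments=[[255,[-12,0,0],0],[255,[-24,0,0],0],[255,[-36,0,0],0],[255,[-48,0,0],0],[255,[-50,0,0],0],[255,[-50,0,0],0],[255,[50,0,0],0],[255,[35,0,0],0]])

```text
time: 13.7
tool_pos: [0.4529, 0.222, 0.0862]
ee_rot: [-3.137, -0.009, 2.971]
wrist_force: [-1.2, 0.7, -1.7]
width: 0.0217
finger_force: 30.0
```

```bash
python3 - <<'E'
from h import *
state();a=green("top");b=green("side");cv2.imwrite("pics/t7.png",a);cv2.imwrite("pics/s7.png",b)
E
```

```text
t 13.7 z 0.0862 grip in tray -0.1431 -0.0004 lip -0.0321 -0.0007 yaw 170.2448199011909 to yaw of tray axis 0.02171463993971363
top [127. 216.] area 130 tray xy if on floor 0.006 0.089
top [244. 234.] area 105 tray xy if on floor 0.01 -0.086
top [174. 240.] area 269 tray xy if on floor -0.016 0.014
top [166. 270.] area 284 tray xy if on floor -0.062 0.016
side [220. 351.] area 47 tray xy if on floor -0.004 0.011
side [170. 382.] area 130 tray xy if on floor 0.007 0.088
```

Emit:
carry_out(increments=[[255,[0,0,0],0],[255,[0,0,0],0],[255,[0,0,0],0]])

```text
time: 14.1
tool_pos: [0.4528, 0.2227, 0.0924]
ee_rot: [3.141, 0.002, 2.974]
wrist_force: [0.1, -0.5, -2.3]
width: 0.0216
finger_force: 30.0
```

```bash
python3 - <<'E'
from h import *
state();a=green("top");b=green("side");cv2.imwrite("pics/t8.png",a);cv2.imwrite("pics/s8.png",b)
E
```

```text
t 14.1 z 0.0924 grip in tray -0.1433 0.0002 lip -0.0323 0.0002 yaw 170.4065366037333 to yaw of tray axis 0.02156896812471027
top [127. 216.] area 129 tray xy if on floor 0.006 0.089
top [197. 216.] area 125 tray xy if on floor 0.024 -0.013
top [244. 234.] area 106 tray xy if on floor 0.01 -0.086
top [137. 240.] area 108 tray xy if on floor -0.027 0.067
top [163. 275.] area 276 tray xy if on floor -0.07 0.019
side [170. 381.] area 132 tray xy if on floor 0.007 0.088
side [197. 387.] area 158 tray xy if on floor -0.026 0.071
```

Each half now holds two marbles, and two remain in the scoop. Same stroke again.

Emit:
carry_out(increments=[[255,[12,0,0],0],[255,[22,0,0],0],[255,[25,0,0],0],[255,[25,0,0],0],[255,[25,0,0],0],[255,[18,0,0],0],[255,[8,0,0],0],[255,[0,0,0],0]])

```text
time: 15.0
tool_pos: [0.3175, 0.2454, 0.0917]
ee_rot: [3.141, 0.001, 2.976]
wrist_force: [1.0, -0.5, -1.5]
width: 0.0216
finger_force: 30.0
```

Emit:
carry_out(increments=[[255,[0,0,0],0],[255,[0,0,0],0],[255,[0,0,0],0],[255,[0,0,0],0]])

```text
time: 15.4
tool_pos: [0.3189, 0.2451, 0.0914]
ee_rot: [-3.141, -0.0, 2.974]
wrist_force: [0.0, -1.2, -1.4]
width: 0.022
finger_force: 30.0
```

Emit:
carry_out(increments=[[255,[-12,0,0],0],[255,[-24,0,0],0],[255,[-36,0,0],0],[255,[-48,0,0],0],[255,[-50,0,0],0],[255,[-50,0,0],0],[255,[50,0,0],0],[255,[40,0,0],0]])

```text
time: 16.2
tool_pos: [0.4483, 0.2228, 0.0863]
ee_rot: [-3.137, -0.009, 2.971]
wrist_force: [-0.3, -0.2, -1.3]
width: 0.0219
finger_force: 30.0
```

Emit:
carry_out(increments=[[255,[0,0,0],0],[255,[0,0,0],0],[255,[0,0,0],0],[255,[0,0,0],0]])

```text
time: 16.6
tool_pos: [0.448, 0.2236, 0.0924]
ee_rot: [3.141, 0.002, 2.974]
wrist_force: [0.1, 0.3, -2.2]
width: 0.0219
finger_force: 30.0
```

```bash
python3 - <<'E'
from h import *
state();a=green("top");b=green("side");cv2.imwrite("pics/t9.png",a);cv2.imwrite("pics/s9.png",b)
E
```

```text
t 16.6 z 0.0924 grip in tray -0.1482 0.0002 lip -0.0372 0.0002 yaw 170.40444608581876 to yaw of tray axis 0.021911993733704806
top [198. 211.] area 122 tray xy if on floor 0.032 -0.013
top [127. 216.] area 130 tray xy if on floor 0.006 0.089
top [244. 234.] area 104 tray xy if on floor 0.01 -0.086
top [130. 239.] area 122 tray xy if on floor -0.026 0.078
top [136. 251.] area 101 tray xy if on floor -0.042 0.065
top [228. 265.] area 119 tray xy if on floor -0.038 -0.072
side [170. 382.] area 129 tray xy if on floor 0.007 0.088
side [200. 391.] area 334 tray xy if on floor -0.034 0.072
```

All six are in the tray, three per half, and the scoop is empty. I'll carry it back to its original clear spot.

Emit:
carry_out(increments=[[255,[0,0,-20],0],[255,[-7,-18,0],0],[255,[-15,-37,0],0],[255,[-15,-37,0],0],[255,[-15,-37,0],0],[255,[-15,-37,0],0],[255,[-15,-37,0],0],[255,[-15,-37,0],0]])

```text
time: 17.5
tool_pos: [0.503, -0.031, 0.1121]
ee_rot: [3.142, 0.002, 2.974]
wrist_force: [0.1, 0.5, -1.2]
width: 0.0218
finger_force: 30.0
```

Emit:
carry_out(increments=[[255,[-15,-37,0],0],[255,[-15,-37,0],0],[255,[-15,-37,0],0],[255,[-7,-17,0],0],[255,[0,0,20],0],[255,[0,0,20],0],[255,[0,0,10],0],[255,[0,0,0],0]])

```text
time: 18.3
tool_pos: [0.5312, -0.1629, 0.0596]
ee_rot: [3.14, -0.004, 2.975]
wrist_force: [0.4, -0.3, -2.7]
width: 0.0217
finger_force: 30.0
```

Emit:
carry_out(increments=[[255,[0,0,2],0],[255,[0,0,2],0],[255,[0,0,2],0],[255,[0,0,1],0],[255,[0,0,0],0],[255,[0,0,0],0]])

```text
time: 18.9
tool_pos: [0.5326, -0.1639, 0.0546]
ee_rot: [3.142, 0.0, 2.975]
wrist_force: [-0.7, 0.4, -1.4]
width: 0.0216
finger_force: 30.0
```

```bash
python3 - <<'E'
from h import *
o=robot.get_obs();print(o["tool_pos"],o["wrist_force"]);a=robot.snapshot("side");cv2.imwrite("pics/s10.png",cv2.resize(a[130:270,260:440],(720,560)))
E
```

```text
[ 0.53256065 -0.1639326   0.05461453] [-0.72139692  0.37041026 -1.41051837]
```

View pics/s10.png

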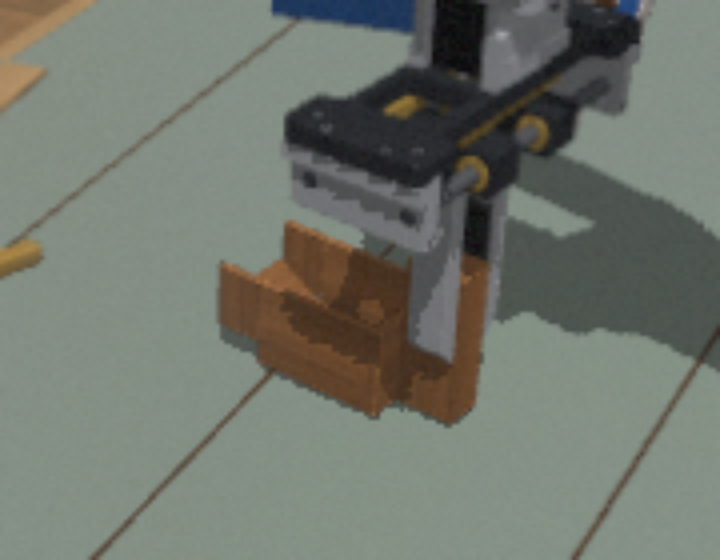

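The scoop is empty, level and just above the desk (grip base at about (450,425) in the crop). I'll lower the last 3 mm, release and rise.

Emit:
carry_out(increments=[[255,[0,0,1],0],[255,[0,0,1],0],[255,[0,0,1],0],[255,[0,0,0],0],[255,[0,0,0],0]])

```text
time: 19.45
tool_pos: [0.5324, -0.1639, 0.0514]
ee_rot: [3.141, -0.0, 2.975]
wrist_force: [-0.2, 0.5, -1.2]
width: 0.0216
finger_force: 30.0
```

Emit:
carry_out(increments=[[100,[0,0,0],0],[0,[0,0,0],0],[0,[0,0,0],0],[0,[0,0,0],0],[0,[0,0,0],0],[0,[0,0,0],0],[0,[0,0,0],0],[0,[0,0,0],0]])

```text
time: 20.25
tool_pos: [0.5325, -0.1639, 0.0515]
ee_rot: [3.141, 0.0, 2.975]
wrist_force: [-1.2, 1.1, 0.5]
width: 0.0824
finger_force: 0.0
```

Emit:
carry_out(increments=[[0,[0,0,-10],0],[0,[0,0,-20],0],[0,[0,0,-40],0],[0,[0,0,-40],0],[0,[0,0,-40],0],[0,[0,0,0],0],[0,[0,0,0],0]])

```text
time: 20.95
tool_pos: [0.5331, -0.1642, 0.2036]
ee_rot: [-3.141, 0.004, 2.975]
wrist_force: [0.2, 0.2, 0.3]
width: 0.0938
finger_force: 0.0
```

```bash
python3 - <<'E'
from h import *
a=green("top");b=robot.snapshot("side");o=robot.get_obs();print(o["time"],o["tool_pos"],o["width"])
cv2.imwrite("pics/f.png",b[100:450,60:500])
E
```

```text
top [198. 211.] area 119 tray xy if on floor 0.032 -0.013
top [127. 216.] area 131 tray xy if on floor 0.006 0.089
top [244. 234.] area 104 tray xy if on floor 0.01 -0.086
top [130. 239.] area 122 tray xy if on floor -0.026 0.078
top [135. 252.] area 115 tray xy if on floor -0.043 0.066
top [235. 267.] area 107 tray xy if on floor -0.039 -0.082
21.05 [ 0.53176645 -0.16363141  0.20019196] 0.09381026258760954
```

View pics/f.png

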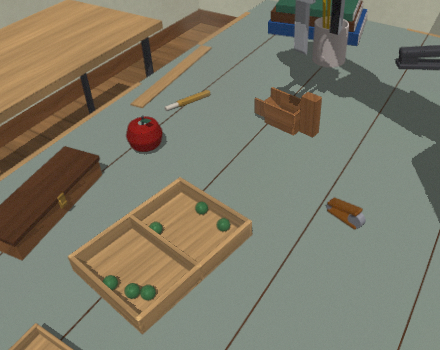

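The scoop stands upright and free at about (290,113), and the tray holds three marbles in each half. Handing in.

```bash
python3 -c "
from bench import robot
print(robot.close_job())"
```

```text
the job is handed in; nothing more can be done
None
```

The job is handed in at about 21 s: all six marbles are in the parted tray, three in each half, and the empty scoop stands upright on the desk, released, though no verdict came back from the judge.

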